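Stack one pattern layer, then hover the next over the pile ready for bonding

ROBOT

A 6-joint arm with a two-finger parallel gripper is mounted at the origin on the work surface. World frame = base frame: x ahead of the robot, y to its left, z up, the work surface at z = 0. Lengths are in m, angles in rad, forces in N, time in s.
With the tool pointing down it reaches from about 0.275 to 0.825 m from the base axis. Payload 4.9 kg.
Tool frame: the origin (TCP) lies at the very end of the fingers, on their centre line; the grasp point (between the pads) lies 19 mm behind it; z points along the fingers, y is the line along which they close (so a half turn about z gives the same grasp; the last joint's range is limited). The gripper opens to 85 mm and grips with 20 to 120 N. Pads are 22 mm wide; open, the fingers measure 114 mm over their backs; the gripper's body (76 mm by 85 mm) begins 54 mm behind the grasp point. The pads swing forward as they close: fully open they stand 13 mm farther back than shut.
Start: joints at [1.205, 0.326, -0.193, 1.052, 0, 1.437], TCP at [0.126, 0.535, 0.231] pointing down, gripper open.
Joint ranges: [-2.65, 2.65], [-0.97, 1.79], [-1.3, 1.35], [-1.93, 2.1], [-1.47, 1.37], [-3.14, 3.14]. Speed limits (rad/s): [2.57, 2.57, 3.14, 3.14, 3.14, 3.14].

INTERFACE

Orientations are given as a 3x3 rotation matrix whose columns are the frame's x, y, z axes.
In Python, from cell import * gives the robot as it stands.
- The arm moves only by the tool play_rows, never from a script. Its argument "plan" is a list that holds one entry, the list of rows, each a list of 7 numbers: the shift along the tool's x, y, z each as a share of 1 m, from -1 to 1, then the turn, a rotation vector about the tool's x, y, z each as a share of 180 degrees, from -1 to 1, then the opening, from 0 (shut) to 1 (fully open). In form: [[[tx, ty, tz, wx, wy, wz, grip], ...]]. A call has 1 to 10 rows; each row shifts and turns the commanded pose from where the row before left it, along the tool's axes as they then stand; what a row does not reach is not made up. A row lasts 1/12 s, in which the tool goes at most 41.7 mm and 7.16 degrees, less where a joint would pass 70% of its speed; a pose out of reach is approached as far as the arm can. A call with a number of a shift or a turn outside -1 to 1 is refused whole. A call with a gripper value outside its range is refused whole. The fingers move at their own pace and stop on an object; "newtons" is the grip in N (left out, the last holds). Time passes only in rows, so rows that do not move let the fingers close. It gives the time, the measured TCP pose, the force, the opening and the grip force at its end, in the units of the state.
- read_state(): the state, without advancing time (a new reading comes with each control period).
- get_image(name): name is "scene" or "top"; returns the picture (480x640x3 uint8, red, green, blue); there is no depth.
- get_calibration(name): a dict with "mtx" (3x3 intrinsics, pixels), "rvec" (rotation vector, rad) and "tvec" (3), from world to camera coordinates, as OpenCV has them. Camera axes: x right, y down, z forward; pixel columns grow to the right and rows downward; lengths in m; the calibration is good to about 2 mm. A picture is of the moment at which its call begins. get_calibration takes no time and is no camera call.
- hand_in(): hands the job in; it is judged then, once.
Trained networks look in the newest picture that a camera, given by its name, has taken for a name from the list of things; names that differ only in an ending like _2 or _b are one class to them, and where a whole thing is asked for, a point or a joint stands for the part that bears it (a point fixed in the world has none). Each returns a list of dicts, best first, with "p" (0 to 1); they miss things now and then, are a little off and sometimes report something else, mostly with a low value. They report only what shows in the picture. A call takes as long as a camera call. They do not tell look-alikes from the thing itself.
- trace(camera, thing): "pixels" (480x640 bool, what is visible of it) and "box" ([left, top, right, bottom] in pixels, round what is visible of it).
- pinpoint(camera, thing): "xy" ([column, row] in pixels: a listed point, or the origin of a listed thing).
The state is a dict: "time": time; "joints": joint angles; "qvel": joint speeds; "tau": joint torques, N m; "eef_pos": TCP position; "tcp_rot": TCP orientation; "ft_force": force on the tool from outside, world axes, zero at the start; "wrist_torque": the same for the moment, N m; "finger_gap": opening from 0.0 (shut) to 1.0 (fully open); "finger_force": force on a finger pad.
Only numpy, scipy, OpenCV 4.12 (cv2) and the standard library are available. Lean on these libraries where they do the work, as an engineer would, in place of code of your own. Each camera call takes 0.05 s, during which the arm holds its last target. There are 200 camera calls.

TASK

We are bonding a pattern block from tooling-board layers with contact adhesive, which grabs at first touch. Carry the solid layer over the fence and set it gently, without dropping it, squarely on the base layer on the glue-up board and let go of it; then bring the layer with the two bored holes over the fence and between the opened clamps, and hold it level and lined up with the pile, hovering about 6 mm above it and never touching it. Finish like that, still holding it in the air until I call it down, and do not bump the fence or the clamps or shift the tin or the try square.

Things in the scene. Friction and masses are not known exactly. Their poses are not given: they have to be found in the camera images.
- solid_c (a point): Solid layer: a loose plain block of pale pink tooling board, 140 x 60 x 30 mm, about 180 g, no holes, lying flat on the bench on the robot's right of the fence. This point is its centre (15 mm above its underside); its x axis runs along the 140 mm length, y along the 60 mm width, z up.
- bored_c (a point): Bored layer: loose block of the same pink tooling board, same 140 x 60 x 30 mm, about 145 g, with two 32 mm round holes bored right down through it, 40 mm either side of its middle. Also flat on the bench right of the fence; the two loose layers may lie in either order. This point is its centre (15 mm above its underside); x along the length, y along the 60 mm width, z up.
- base_c (a point): Base layer: a plain pale pink block of 140 x 60 x 30 mm, fixed in the middle of the glue-up board; the pile is built on it. This point is its centre, 15 mm below its top face and 33 mm above the bench; x along the 140 mm length, y along the 60 mm width, z up. Four low aluminium dogs (18 mm across, 10 mm tall) stand against its long sides.
- board: Glue-up board: a grey-faced plywood board of 340 x 180 x 18 mm, fixed on the bench on the robot's left of the fence. Origin: centre of its underside; x along the 340 mm length (the same direction as the base layer's), z up.
- clamp_a: Opened toggle clamp on a plywood riser, fixed on the board beyond one end of the base layer. Origin: foot of the riser's face that looks at the pile, 105 mm from the base layer's centre along the board's +x (35 mm clear of the layer's end); x points away from the pile. Riser 60 x 45 mm, 60 mm tall; the whole clamp stands 165 mm above the board and reaches no nearer the pile than the riser.
- clamp_b: The same opened toggle clamp on its riser beyond the other end of the base layer, at 105 mm along the board's -x.
- fence: The bench's straight aluminium fence, fixed, running away from the robot between the loose layers and the glue-up board: 570 mm long, 18 mm thick, 55 mm tall, with two small clamp feet with black knobs (30 mm tall) that reach 45 mm out on its left side. Origin: centre of its underside; x along its length, z up.
- tin: Bystander: closed steel adhesive tin, 91 mm across, 91 mm tall, 0.75 kg, on the far part of the bench. Origin: centre of its underside.
- square: Bystander: try square lying flat, dark wooden stock 110 x 22 x 16 mm with a steel blade reaching 160 mm to its +y, beyond the loose layers on the right. Origin: underside of the stock's centre.
Things that resemble listed ones, but are neither listed nor needed, are in the scene too. Leave any black, orange or yellow look-alike of the part that bears solid_c alone.

How it is judged:
By the outcome, as a careful person would: the job done as asked, in the order asked, and still so for the second after the job is handed in, while the arm keeps its last pose, push and grip.
It also fails if it takes over 72 s, if anything falls off the work surface, if the arm or the gripper's body presses on something with over 40 N, if the wrist force passes 120 N, or if a joint passes its speed limit or range.

## Working session

There is one attempt and no reset: what is moved stays moved. The work goes in short steps, Python scripts to look and compute and a tool call to move; the robot and the scene stay as the last step left them, time stands still between calls to the robot, and variables do not carry over. Pictures are saved under pics/ and viewed, at most 10 in all, crops included, and the job is handed in when it is done.

Besides the shell and the picture viewer there is one more tool, called after ">>>" by a JSON object that holds its "method" and its "body", one argument or row to a line. play_rows: Moves the arm, as the interface text tells. Shift numbers are shares of 1 m and turn numbers shares of 180 degrees, none past 1 either way. Its arguments: {"type":"object","properties":{"plan":{"type":"array","items":{"type":"array","items":{"type":"array","items":{"type":"number"}}}},"newtons":{"type":"number"}},"required":["plan"]}

```bash
mkdir -p pics; ls
python3 - <<'E'
from cell import *
import cv2,numpy as np
for n in("scene","top"):
    cv2.imwrite(f"pics/{n}0.png",get_image(n)[:,:,::-1])
    c=get_calibration(n);print(n,c)
    for t in("solid_c","bored_c","base_c","clamp_a","clamp_b","fence","board","tin","square"):
        try: print(t,[(np.round(d["xy"],1).tolist(),round(d["p"],2)) for d in pinpoint(n,t)][:5])
        except Exception as e: print(t,e)
s=read_state();print(s["time"],s["eef_pos"],s["tcp_rot"],s["finger_gap"])
E
```

```text
pics
scene {'mtx': array([[480.29686351,   0.        , 324.19360314],
       [  0.        , 480.29686351, 236.25870297],
       [  0.        ,   0.        ,   1.        ]]), 'rvec': array([ 1.39109007,  2.18521461, -0.8853671 ]), 'tvec': array([ 0.26290069, -0.25759284,  1.55647574])}
solid_c [([195.7, 171.7], 0.83), ([307.3, 189.5], 0.82), ([256.1, 160.9], 0.79), ([288.9, 235.3], 0.75), ([141.9, 226.6], 0.56)]
bored_c [([215.4, 208.9], 0.96), ([288.7, 234.2], 0.15)]
base_c [([469.0, 292.0], 0.87)]
clamp_a [([512.9, 300.3], 0.9), ([419.0, 293.1], 0.61)]
clamp_b [([512.9, 300.3], 0.9), ([419.0, 293.1], 0.61)]
fence [([323.4, 280.5], 0.62)]
board [([466.1, 299.1], 0.62)]
tin [([261.6, 317.8], 0.96), ([471.1, 289.4], 0.69)]
square [([179.6, 261.4], 0.75)]
top {'mtx': array([[453.93184721,   0.        , 324.5692478 ],
       [  0.        , 453.93184721, 243.43650244],
       [  0.        ,   0.        ,   1.        ]]), 'rvec': array([ 2.19779111, -2.1337161 ,  0.1350603 ]), 'tvec': array([-0.09419344,  0.49053364,  1.2943698 ])}
solid_c [([445.7, 336.6], 0.93), ([487.6, 292.0], 0.86), ([484.7, 205.4], 0.81), ([363.5, 315.4], 0.71), ([353.1, 246.1], 0.56)]
bored_c [([434.0, 252.3], 0.66)]
base_c [([190.8, 241.8], 0.58)]
clamp_a [([223.0, 235.9], 0.76)]
clamp_b [([223.0, 235.9], 0.76)]
fence [([305.2, 216.6], 0.93)]
board [([192.8, 243.6], 0.82)]
tin [([340.0, 162.7], 0.81)]
square [([425.7, 186.3], 0.92)]
1.0 [0.12635754 0.5353296  0.23131165] [[-9.73245135e-01  2.29769246e-01  3.22347601e-06]
 [ 2.29769246e-01  9.73245133e-01  7.14533012e-05]
 [ 1.32805388e-05  7.02822334e-05 -9.99999997e-01]] 1.0018198628673058
```

View pics/top0.png

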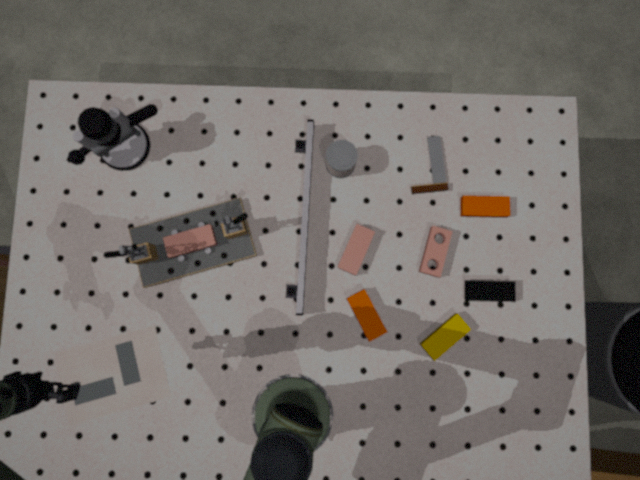

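View pics/scene0.png

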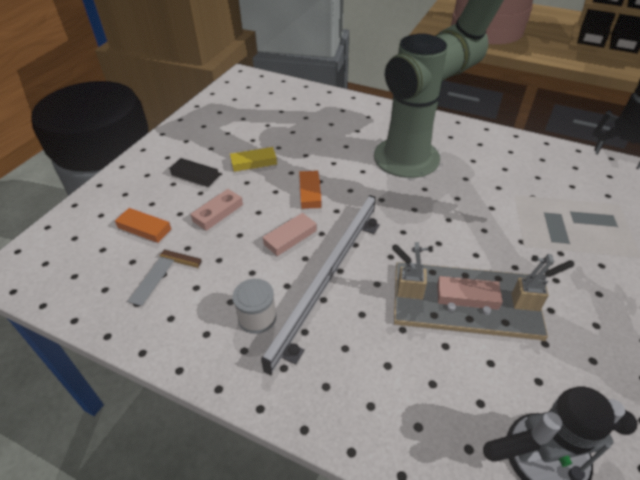

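The top view shows pink blocks on the bench at (357,248), plain, and (435,250), with two holes; the base is at (190,241). The look-alikes are orange at (367,315) and (485,206), black at (490,290) and yellow at (446,336). In the scene view the solid layer is at (289,235) and the bored one at (216,209). The plain pink block right of the fence fits solid_c. I'll confirm that in a crop and fit the poses in both views.

```bash
cat > h.py <<'E'
from cell import *
import cv2,numpy as np
from scipy.optimize import minimize
C={n:get_calibration(n) for n in("scene","top")}
def proj(n,P):
    c=C[n];return cv2.projectPoints(np.float64(P).reshape(-1,1,3),c["rvec"],c["tvec"],c["mtx"],None)[0].reshape(-1,2)
def ray(n,xy,z):
    c=C[n];R=cv2.Rodrigues(c["rvec"])[0];o=-R.T@c["tvec"]
    d=R.T@np.linalg.solve(c["mtx"],[xy[0],xy[1],1]);return o+d*(z-o[2])/d[2]
def box(x,y,yaw,z,L=.14,W=.06,H=.03):
    c,s=np.cos(yaw),np.sin(yaw)
    return np.array([[x+c*a-s*b,y+s*a+c*b,z+h] for a in(-L/2,L/2) for b in(-W/2,W/2) for h in(-H/2,H/2)])
def sil(n,P,shape=(480,640),S=4):
    h=cv2.convexHull(((proj(n,P)+.5)*S-.5).astype(np.float32))
    m=np.zeros((shape[0]*S,shape[1]*S),np.float32)
    cv2.fillConvexPoly(m,np.round(h*16).astype(np.int32),1.,shift=4)
    return cv2.resize(m,shape[::-1],interpolation=cv2.INTER_AREA)
def pink(im):
    lab=cv2.cvtColor(im,cv2.COLOR_RGB2LAB).astype(np.float32)
    return lab[...,1]-128
def fit(ims,guess,z,cams=("top","scene"),pad=6,pk=None):
    data=[]
    for n in cams:
        p=pink(ims[n]);uv=proj(n,box(*guess,z));l,t=(uv.min(0)-pad).astype(int);r,b=(uv.max(0)+pad).astype(int)
        q=p[t:b,l:r];lo,hi=np.percentile(q,10),np.percentile(q,75)
        data.append((n,slice(t,b),slice(l,r),np.clip((q-lo)/(hi-lo),0,1)))
    def cost(v):
        return sum(((sil(n,box(*v,z))[a,b]-q)**2).sum() for n,a,b,q in data)
    best=None
    g=np.array(guess,float)
    sx=np.array([[0,0,0],[.008,0,0],[0,.008,0],[0,0,.1]])
    r=minimize(cost,g,method="Nelder-Mead",options=dict(initial_simplex=g+sx,xatol=1e-4,fatol=.01,maxiter=150))
    return r.x,r.fun
def yawguess(im,n,xy,z):
    p=pink(im);m=(p>8).astype(np.uint8);k,l,st,_=cv2.connectedComponentsWithStats(m)
    i=l[int(round(xy[1])),int(round(xy[0]))]
    ys,xs=np.nonzero(l==i);Q=np.array([ray(n,(a,b),z)[:2] for a,b in zip(xs,ys)])
    c=Q.mean(0);w,v=np.linalg.eigh(np.cov((Q-c).T));return (*c,np.arctan2(v[1,1],v[0,1])),len(xs)
E
python3 - <<'E'
from h import *
ims={n:get_image(n) for n in C}
crop=ims["top"][130:360,330:530];cv2.imwrite("pics/crop.png",cv2.resize(crop[:,:,::-1],None,fx=2.6,fy=2.6,interpolation=cv2.INTER_CUBIC))
for name,xy,z in(("solid",(357,248),.015),("bored",(437,248),.015),("base",(192,240),.033)):
    p=pink(ims["top"]);print(name,p[xy[1],xy[0]])
    g,k=yawguess(ims["top"],"top",xy,z+.015)
    print(np.round(g,4),k)
    for cams in(("top",),("scene",),("top","scene")):
        v,f=fit(ims,g,z,cams);print(cams,np.round(v,4),round(f,1))
for t,z in(("fence",0),("board",0),("clamp_a",.018),("tin",0),("square",0)):
    for n in C: print(t,n,[np.round(ray(n,d["xy"],z)[:2],3).tolist() for d in pinpoint(n,t)])
E
```

```text
solid 15.0
[ 0.4796 -0.1714  2.7561] 989
('top',) [ 0.4811 -0.1721  2.7562] 33.3
('scene',) [ 0.4774 -0.1686  2.7535] 113.1
('top', 'scene') [ 0.4793 -0.1705  2.7498] 167.0
bored 17.0
[ 0.4808 -0.4034  2.8841] 935
('top',) [ 0.4822 -0.4064  2.8877] 116.9
('scene',) [ 0.4783 -0.4025  2.8851] 31.6
('top', 'scene') [ 0.4799 -0.4048  2.8815] 186.1
base 14.0
[0.4874 0.3082 1.8769] 1086
('top',) [0.4891 0.3116 1.8872] 50.3
('scene',) [0.4866 0.3134 1.8807] 58.0
('top', 'scene') [0.4881 0.3132 1.8817] 123.2
fence scene [[0.572, -0.023]]
fence top [[0.573, -0.015]]
board scene [[0.492, 0.309]]
board top [[0.487, 0.315]]
clamp_a scene [[0.525, 0.204], [0.454, 0.412]]
clamp_a top [[0.517, 0.209], [0.45, 0.411]]
tin scene [[0.736, -0.115]]
tin top [[0.741, -0.126], [0.512, 0.21]]
square scene []
square top [[0.668, -0.383], [0.738, -0.122]]
```

View pics/crop.png

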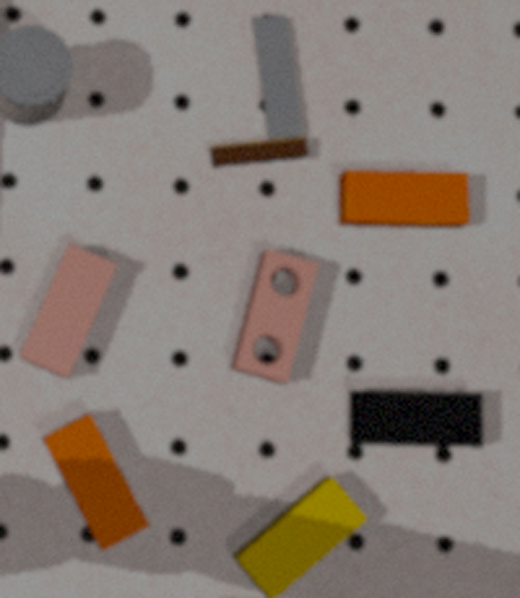

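The crop confirms it: the pale pink block without holes at full-image pixel (357,248) is the solid layer, and the pink one with two holes at (435,250) is the bored layer. Next I'll compute the approach.

```bash
cat >> h.py <<'E'
from scipy.linalg import expm,logm
def T(R,p):
    M=np.eye(4);M[:3,:3]=R;M[:3,3]=p;return M
def down(yaw): c,s=np.cos(yaw),np.sin(yaw);return np.array([[c,s,0],[s,-c,0],[0,0,-1]])
def rows(steps,start=None):
    s=read_state();A=T(s["tcp_rot"],s["eef_pos"]) if start is None else start
    U,_,V=np.linalg.svd(A[:3,:3]);A[:3,:3]=U@V
    print("t",round(s["time"],2))
    for x,y,z,yaw,N in steps:
        B=T(down(yaw),[x,y,z]);M=expm(np.real(logm(np.linalg.inv(A)@B))/N)
        w=cv2.Rodrigues(M[:3,:3])[0].ravel()/np.pi
        print(N,np.round(np.r_[M[:3,3],w],4).tolist(),"max",np.linalg.norm(M[:3,3]).round(4))
        A=B
SOL=(.479,-.1705,2.753);BOR=(.480,-.4045,2.885);BAS=(.488,.313,1.883)
E
python3 - <<'E'
from h import *
rows([(.479,-.1705,.15,2.753,20),(.479,-.1705,.002,2.753,9)])
E
```

```text
t 1.6
20 [-0.0275, -0.0284, 0.0041, -0.0, -0.0, 0.0025] max 0.0397
9 [-0.0, 0.0, 0.0164, 0.0, 0.0, 0.0] max 0.0164
```

>>> {"method": "play_rows", "body": {
  "plan": [
    [[-0.0275,-0.0284,0.0041,0,0,0.0025,1],[-0.0275,-0.0284,0.0041,0,0,0.0025,1],[-0.0275,-0.0284,0.0041,0,0,0.0025,1],[-0.0275,-0.0284,0.0041,0,0,0.0025,1],[-0.0275,-0.0284,0.0041,0,0,0.0025,1],[-0.0275,-0.0284,0.0041,0,0,0.0025,1],[-0.0275,-0.0284,0.0041,0,0,0.0025,1],[-0.0275,-0.0284,0.0041,0,0,0.0025,1],[-0.0275,-0.0284,0.0041,0,0,0.0025,1],[-0.0275,-0.0284,0.0041,0,0,0.0025,1]]
  ]
}}

```text
time: 2.43
eef_pos: [0.3172, 0.1873, 0.1905]
tcp_rot: [[-0.952, 0.305, 0.001], [0.305, 0.952, 0.0], [-0.001, 0.001, -1.0]]
ft_force: [0.6, 0.8, 0.4]
finger_gap: 1.001
finger_force: 0.0
```

>>> {"method": "play_rows", "body": {
  "plan": [
    [[-0.0275,-0.0284,0.0041,0,0,0.0025,1],[-0.0275,-0.0284,0.0041,0,0,0.0025,1],[-0.0275,-0.0284,0.0041,0,0,0.0025,1],[-0.0275,-0.0284,0.0041,0,0,0.0025,1],[-0.0275,-0.0284,0.0041,0,0,0.0025,1],[-0.0275,-0.0284,0.0041,0,0,0.0025,1],[-0.0275,-0.0284,0.0041,0,0,0.0025,1],[-0.0275,-0.0284,0.0041,0,0,0.0025,1],[-0.0275,-0.0284,0.0041,0,0,0.0025,1],[-0.0275,-0.0284,0.0041,0,0,0.0025,1]]
  ]
}}

```text
time: 3.27
eef_pos: [0.4796, -0.1736, 0.1491]
tcp_rot: [[-0.925, 0.38, 0.0], [0.38, 0.925, -0.0], [-0.0, 0.0, -1.0]]
ft_force: [0.8, 0.0, 0.2]
finger_gap: 0.997
finger_force: 0.0
```

>>> {"method": "play_rows", "body": {
  "plan": [
    [[0,0,0,0,0,0,1],[0,0,0,0,0,0,1],[0,0,0,0,0,0,1]]
  ]
}}

```text
time: 3.52
eef_pos: [0.4784, -0.1711, 0.1489]
tcp_rot: [[-0.925, 0.38, -0.001], [0.38, 0.925, 0.001], [0.002, 0.0, -1.0]]
ft_force: [0.6, 0.3, 0.8]
finger_gap: 1.003
finger_force: 0.0
```

Run:
```python
from h import *
rows([(.479,-.1705,.002,2.753,9)])
```

```text
t 3.52
9 [-0.0001, 0.0001, 0.0163, 0.0, -0.0001, -0.0] max 0.0163
```

>>> {"method": "play_rows", "body": {
  "plan": [
    [[0,0,0.02,0,0,0,1],[0,0,0.025,0,0,0,1],[0,0,0.025,0,0,0,1],[0,0,0.025,0,0,0,1],[0,0,0.02,0,0,0,1],[0,0,0.015,0,0,0,1],[0,0,0.01,0,0,0,1],[0,0,0.005,0,0,0,1],[0,0,0.002,0,0,0,1],[0,0,0,0,0,0,1]]
  ],
  "newtons": 45
}}

```text
time: 4.35
eef_pos: [0.4792, -0.171, 0.0026]
tcp_rot: [[-0.926, 0.378, 0.0], [0.378, 0.926, -0.0], [-0.0, -0.0, -1.0]]
ft_force: [0.0, 0.0, -0.3]
finger_gap: 0.996
finger_force: 0.0
```

>>> {"method": "play_rows", "body": {
  "plan": [
    [[0,0,0,0,0,0,0.8],[0,0,0,0,0,0,0.6],[0,0,0,0,0,0,0.5],[0,0,0,0,0,0,0.5],[0,0,0,0,0,0,0.5],[0,0,0,0,0,0,0.5],[0,0,0,0,0,0,0.5]]
  ]
}}

```text
time: 4.93
eef_pos: [0.4798, -0.1717, 0.0034]
tcp_rot: [[-0.925, 0.379, 0.002], [0.379, 0.925, -0.001], [-0.002, 0.0, -1.0]]
ft_force: [-0.8, 1.4, 5.3]
finger_gap: 0.693
finger_force: 49.2
```

>>> {"method": "play_rows", "body": {
  "plan": [
    [[0,0,-0.005,0,0,0,0.5],[0,0,-0.015,0,0,0,0.5],[0,0,-0.025,0,0,0,0.5],[0,0,-0.03,0,0,0,0.5],[0,0,-0.035,0,0,0,0.5],[0,0,-0.035,0,0,0,0.5],[0,0,-0.03,0,0,0,0.5],[0,0,-0.025,0,0,0,0.5],[0,0,-0.015,0,0,0,0.5],[0,0,-0.005,0,0,0,0.5]]
  ]
}}

```text
time: 5.77
eef_pos: [0.4803, -0.1721, 0.2256]
tcp_rot: [[-0.925, 0.379, 0.004], [0.379, 0.925, -0.002], [-0.005, -0.001, -1.0]]
ft_force: [0.3, -0.9, -1.5]
finger_gap: 0.695
finger_force: 48.8
```

Run:
```python
from h import *
s=read_state();print(s["eef_pos"],s["finger_gap"],s["ft_force"])
rows([(.488,.313,.223,1.883,16)])
```

```text
[ 0.48025188 -0.17213655  0.225629  ] 0.694851144376913 [ 0.25053759 -0.88774577 -1.47007706]
t 5.77
16 [0.022, 0.0222, 0.0001, 0.0, 0.0001, 0.0173] max 0.0313
```

>>> {"method": "play_rows", "body": {
  "plan": [
    [[0.011,0.0111,0,0,0,0.0087,0.5],[0.022,0.0222,0,0,0,0.0173,0.5],[0.022,0.0222,0,0,0,0.0173,0.5],[0.022,0.0222,0,0,0,0.0173,0.5],[0.022,0.0222,0,0,0,0.0173,0.5],[0.022,0.0222,0,0,0,0.0173,0.5],[0.022,0.0222,0,0,0,0.0173,0.5],[0.022,0.0222,0,0,0,0.0173,0.5]]
  ]
}}

```text
time: 6.43
eef_pos: [0.428, 0.0574, 0.2215]
tcp_rot: [[-0.697, 0.717, -0.002], [0.717, 0.697, -0.0], [0.001, -0.001, -1.0]]
ft_force: [0.4, 0.3, -0.9]
finger_gap: 0.692
finger_force: 48.8
```

>>> {"method": "play_rows", "body": {
  "plan": [
    [[0.022,0.0222,0,0,0,0.0173,0.5],[0.022,0.0222,0,0,0,0.0173,0.5],[0.022,0.0222,0,0,0,0.0173,0.5],[0.022,0.0222,0,0,0,0.0173,0.5],[0.022,0.0222,0,0,0,0.0173,0.5],[0.022,0.0222,0,0,0,0.0173,0.5],[0.022,0.0222,0,0,0,0.0173,0.5],[0.022,0.0222,0,0,0,0.0173,0.5],[0.011,0.0111,0,0,0,0.0087,0.5],[0,0,0,0,0,0,0.5]]
  ]
}}

```text
time: 7.27
eef_pos: [0.4875, 0.3156, 0.2208]
tcp_rot: [[-0.309, 0.951, -0.001], [0.951, 0.309, 0.0], [0.001, -0.0, -1.0]]
ft_force: [0.4, -0.8, -1.8]
finger_gap: 0.695
finger_force: 49.0
```

>>> {"method": "play_rows", "body": {
  "plan": [
    [[0,0,0.02,0,0,0,0.5],[0,0,0.03,0,0,0,0.5],[0,0,0.03,0,0,0,0.5],[0,0,0.02,0,0,0,0.5],[0,0,0,0,0,0,0.5],[0,0,0,0,0,0,0.5]]
  ]
}}

```text
time: 7.77
eef_pos: [0.4855, 0.3116, 0.1211]
tcp_rot: [[-0.307, 0.952, -0.004], [0.952, 0.307, -0.002], [-0.001, -0.004, -1.0]]
ft_force: [-0.4, -0.1, -2.0]
finger_gap: 0.688
finger_force: 49.0
```

Run:
```python
from h import *
s=read_state();print(s["eef_pos"],np.round(s["tcp_rot"],4),s["finger_gap"],s["ft_force"])
ims={n:get_image(n) for n in C}
np.savez("held1.npz",**ims)
cv2.imwrite("pics/held1.png",np.hstack([cv2.resize(ims[n][a:a+120,b:b+130,::-1],None,fx=3,fy=3) for n,a,b in(("top",180,130),("scene",210,400))]))
yaw=np.arctan2(s["tcp_rot"][1,0],s["tcp_rot"][0,0]);zc=s["eef_pos"][2]-.003+.015
for cams in(("top",),("scene",),("top","scene")):
    print(np.round(fit(ims,(*s["eef_pos"][:2],yaw),zc,cams),4) if 0 else fit(ims,(*s["eef_pos"][:2],yaw),zc,cams),yaw)
rows([(.488,.313,s["eef_pos"][2],1.883,1)])
```

```text
[0.48546767 0.31157548 0.12108525] [[-3.066e-01  9.518e-01 -3.700e-03]
 [ 9.518e-01  3.066e-01 -2.100e-03]
 [-8.000e-04 -4.200e-03 -1.000e+00]] 0.688250655540701 [-0.4494953  -0.14049152 -2.03378689]
(array([0.4754553 , 0.29136112, 2.19365672]), np.float64(594.2774658203125)) 1.8824066576132095
(array([0.49918598, 0.31915922, 2.10123572]), np.float64(781.8947143554688)) 1.8824066576132095
(array([0.48648706, 0.31507137, 1.8977798 ]), np.float64(1597.89111328125)) 1.8824066576132095
t 7.87
1 [0.0, 0.0003, 0.0025, 0.0005, -0.0, -0.0002] max 0.0025
```

View pics/held1.png

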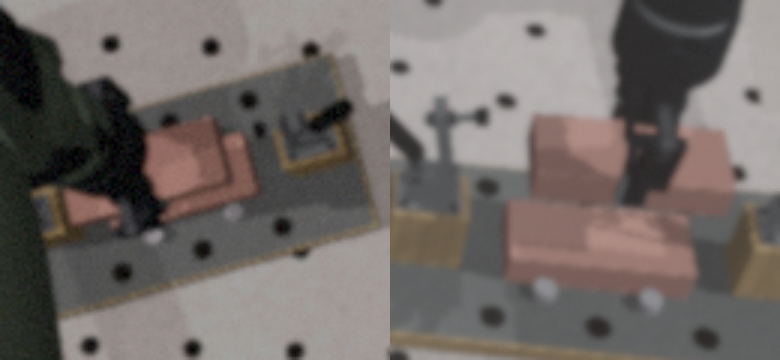

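The left crop (top camera) shows the held layer above the base with its right end visible. The right crop (scene) shows it held level, offset only by parallax. State readings jitter by about 2 mm, so I'll average them. Next I'll fit edges to get the held layer's offset relative to the base.

```bash
cat >> h.py <<'E'
def avg(k=10):
    P=[];R=[];F=[];g={}
    for i in range(k):
        n=("top","scene")[i%2];g.setdefault(n,[]).append(get_image(n).astype(np.float32));s=read_state();P.append(s["eef_pos"]);R.append(s["tcp_rot"]);F.append(s["ft_force"])
    U,_,V=np.linalg.svd(np.mean(R,0));print("std",np.std(P,0).round(4),"F",np.mean(F,0).round(2))
    return np.mean(P,0),U@V,{n:np.mean(v,0).astype(np.uint8) for n,v in g.items()}
EDG=[(0,1),(2,3),(4,5),(6,7),(0,2),(1,3),(4,6),(5,7),(0,4),(1,5),(2,6),(3,7)]
def edgefit(im,n,guess,z,span=.008,ends_only=False,yawfit=False):
    # gradient along the silhouette edges (+ near top edges), normalised per edge sample
    g=cv2.GaussianBlur(cv2.cvtColor(im,cv2.COLOR_RGB2LAB).astype(np.float32),(0,0),.7)
    gx=cv2.Sobel(g,-1,1,0);gy=cv2.Sobel(g,-1,0,1)
    def sc(v):
        P=box(*v,z);uv=proj(n,P);h=cv2.convexHull(uv.astype(np.float32),returnPoints=False).ravel();t=0
        for a,b in zip(h,np.roll(h,-1)):
            if ends_only and abs((P[b]-P[a])@[np.cos(v[2]),np.sin(v[2]),0])>.1: continue
            d=uv[b]-uv[a];L=np.hypot(*d);nn=np.array([-d[1],d[0]])/L
            q=(uv[a]+np.linspace(.06,.94,40)[:,None]*d).astype(np.float32)
            f=lambda m:cv2.remap(m,q[:,:1],q[:,1:],cv2.INTER_CUBIC)[:,0]
            r=f(gx)*nn[0]+f(gy)*nn[1]
            t+=np.minimum(np.linalg.norm(r,axis=1),60).mean()*L
        return t
    r=np.arange(-span,span+1e-9,.0005);c,s=np.cos(guess[2]),np.sin(guess[2])
    S=np.array([[sc((guess[0]+c*a-s*b,guess[1]+s*a+c*b,guess[2])) for b in r] for a in r])
    i=np.unravel_index(S.argmax(),S.shape)
    return (r[i[0]]*1e3,r[i[1]]*1e3),S.max()
E
python3 - <<'E'
from h import *
i0={n:cv2.imread(f"pics/{n}0.png")[:,:,::-1].copy() for n in C}
p,R,ims=avg(10);np.savez("held1.npz",**ims)
yaw=np.arctan2(R[1,0],R[0,0]);print(p.round(4),yaw.round(4),R[2].round(4))
for n in C:
    print(n,"base(along,across) vs BAS mm",edgefit(i0[n],n,BAS,.033),"solid vs SOL",edgefit(i0[n],n,SOL,.015),
     "held vs tcp",edgefit(ims[n],n,(p[0],p[1],yaw),p[2]-.003+.015),"ends",edgefit(ims[n],n,(p[0],p[1],yaw),p[2]+.012,ends_only=True))
E
```

```text
std [0.0004 0.0001 0.0006] F [-0.3   0.05 -1.35]
[0.4877 0.3133 0.1234] 1.8828 [ 2.0e-04  1.8e-03 -1.0e+00]
scene base(along,across) vs BAS mm ((np.float64(2.000000000000009), np.float64(2.000000000000009)), np.float64(8218.43804851752)) solid vs SOL ((np.float64(0.5000000000000073), np.float64(0.5000000000000073)), np.float64(8450.056518632398)) held vs tcp ((np.float64(2.5000000000000093), np.float64(-0.999999999999994)), np.float64(9656.800998314611)) ends ((np.float64(3.0000000000000098), np.float64(6.938893903907228e-15)), np.float64(3219.085072666788))
top base(along,across) vs BAS mm ((np.float64(-0.4999999999999935), np.float64(-0.999999999999994)), np.float64(8233.679799438747)) solid vs SOL ((np.float64(-1.999999999999995), np.float64(6.938893903907228e-15)), np.float64(6756.691720226698)) held vs tcp ((np.float64(6.500000000000012), np.float64(-6.499999999999999)), np.float64(7090.631186279324)) ends ((np.float64(7.000000000000013), np.float64(-2.499999999999995)), np.float64(2708.9522143639633))
```

Run:
```python
from h import *
ims=np.load("held1.npz");out=[]
p=np.array([.4877,.3133,.1234])
for n,a,b in(("top",190,140),("scene",215,405)):
    K=6
    im=cv2.resize(ims[n][a:a+95,b:b+110 if n=="scene" else b+90],None,fx=K,fy=K,interpolation=cv2.INTER_CUBIC)[:,:,::-1].copy()
    im=np.clip(im.astype(int)*1.5,0,255).astype(np.uint8)
    for (x,y,w,z),col in(((p[0],p[1],1.8828,p[2]+.012),(0,255,0)),((*BAS,.033),(255,0,0))):
        uv=((proj(n,box(x,y,w,z))-[b,a]+.5)*K-.5)
        for i,j in EDG: cv2.line(im,*[tuple(int(round(q)) for q in uv[k]) for k in(i,j)],col,1,cv2.LINE_AA)
    out.append(im[:570])
cv2.imwrite("pics/ov1.png",cv2.resize(np.hstack(out),None,fx=.66,fy=.66,interpolation=cv2.INTER_AREA))
```

```text
(no output)
```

View pics/ov1.png

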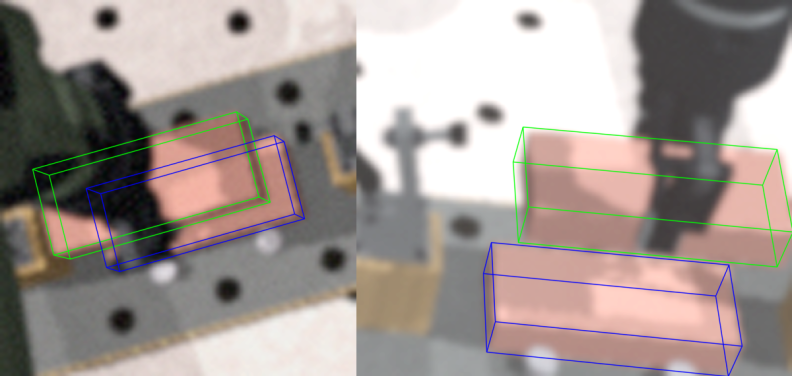

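The overlay shows both predicted boxes matching to within about 1 px (2–3 mm). At this height the parallax hides the rest, so I'll lower to a ~10 mm gap and compare there.

>>> {"method": "play_rows", "body": {
  "plan": [
    [[0,0,0.01,0,0,0,0.5],[0,0,0.015,0,0,0,0.5],[0,0,0.015,0,0,0,0.5],[0,0,0.01,0,0,0,0.5],[0,0,0.007,0,0,0,0.5],[0,0,0.005,0,0,0,0.5],[0,0,0,0,0,0,0.5],[0,0,0,0,0,0,0.5]]
  ]
}}

```text
time: 9.03
eef_pos: [0.4871, 0.3131, 0.0603]
tcp_rot: [[-0.307, 0.952, -0.0], [0.952, 0.307, -0.0], [-0.0, -0.0, -1.0]]
ft_force: [-0.7, 0.4, -1.2]
finger_gap: 0.69
finger_force: 49.1
```

Run:
```python
from h import *
p,R,ims=avg(12);np.savez("held2.npz",**ims)
yaw=np.arctan2(R[1,0],R[0,0]);print(p.round(4),yaw.round(4),R[2].round(4))
out=[]
for n,a,b,w in(("top",200,150,80),("scene",240,415,105)):
    g=(p[0],p[1],yaw)
    print(n,"held",edgefit(ims[n],n,g,p[2]+.012),"ends",edgefit(ims[n],n,g,p[2]+.012,ends_only=True),"base now",edgefit(ims[n],n,BAS,.033,ends_only=True))
    im=np.clip(cv2.resize(ims[n][a:a+75,b:b+w],None,fx=8,fy=8,interpolation=cv2.INTER_CUBIC)[:,:,::-1].astype(int)*1.5,0,255).astype(np.uint8)
    out.append(im)
cv2.imwrite("pics/h2.png",cv2.resize(np.hstack(out),None,fx=.53,fy=.53,interpolation=cv2.INTER_AREA))
```

```text
std [0.0002 0.0001 0.0002] F [ 0.15 -0.03 -1.41]
[0.4874 0.3132 0.0607] 1.8828 [ 1.e-04  8.e-04 -1.e+00]
top held ((np.float64(5.0000000000000115), np.float64(-2.499999999999995)), np.float64(6681.596203676508)) ends ((np.float64(5.0000000000000115), np.float64(-1.999999999999995)), np.float64(2437.764945106864)) base now ((np.float64(3.0000000000000098), np.float64(-3.9999999999999964)), np.float64(2171.7300873308986))
scene held ((np.float64(2.5000000000000093), np.float64(-3.499999999999996)), np.float64(8133.283868004601)) ends ((np.float64(2.5000000000000093), np.float64(-1.999999999999995)), np.float64(3226.4126888082246)) base now ((np.float64(5.0000000000000115), np.float64(8.000000000000014)), np.float64(2154.113269689358))
```

View pics/h2.png

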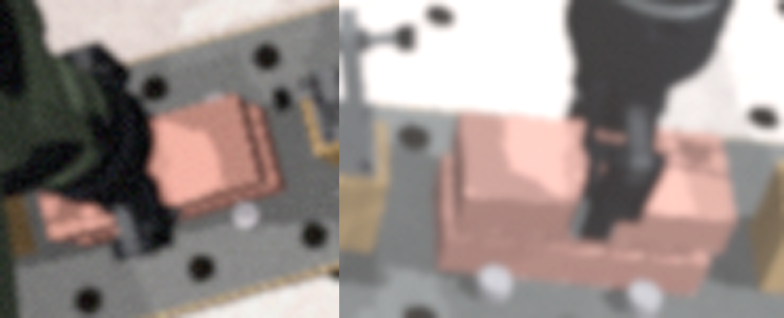

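Run:
```python
from h import *
ims=np.load("held2.npz");i0={n:cv2.imread(f"pics/{n}0.png")[:,:,::-1] for n in C}
x,y,w=.4874,.3132,1.8828;c,s=np.cos(w),np.sin(w)
def prof(im,n,z,a,bs):
    L=cv2.cvtColor(im.copy(),cv2.COLOR_RGB2LAB).astype(np.float32);q=[]
    for b in bs:
        P=np.array([[x+c*t-s*b,y+s*t+c*b,z] for t in a]);uv=proj(n,P).astype(np.float32)
        q.append(cv2.remap(L,uv[:,:1],uv[:,1:],cv2.INTER_LINEAR)[:,0])
    return np.mean(q,0)
def alongof(n,Q,z):  # world point -> along-coordinate in plane z as camera sees it
    uv=proj(n,[Q])[0];r=ray(n,uv,z);return ((r[0]-x)*c+(r[1]-y)*s)*1e3
zt=.0607-.003+.03
for n,rng,bs,e in(("top",np.arange(-.11,-.05,.002),np.linspace(-.02,.02,9),-1),):
    a=rng;P=prof(ims[n],n,zt,a,bs);print(n,"held img, plane z=.0877");print([(round(t*1e3),int(v[0]),int(v[1]-128)) for t,v in zip(a,P)])
    for nm,h in(("held top",zt),("held bot",zt-.03),("base top",.048),("base bot",.018)):
        print(nm,round(alongof(n,[x-.07*c,y-.07*s,h],zt),1))
    P=prof(i0[n],n,.048,a,bs);print("base img plane .048");print([(round(t*1e3),int(v[0]),int(v[1]-128)) for t,v in zip(a,P)])
    print("base bot",alongof(n,[x-.07*c,y-.07*s,.018],.048))
    a=np.arange(.05,.1,.002);P=prof(i0[n],n,.048,a,bs);print([(round(t*1e3),int(v[0]),int(v[1]-128)) for t,v in zip(a,P)])
n="scene"
for sgn in(-1,1):
    a=sgn*np.arange(.056,.09,.002)
    for h,bs in((zt,np.linspace(-.02,.015,8)),):
        P=prof(ims[n],n,zt,a,bs);print("scene held top plane",[(round(t*1e3),int(v[0]),int(v[1]-128)) for t,v in zip(a,P)])
        P=prof(i0[n],n,.048,a,bs);print("scene base top plane",[(round(t*1e3),int(v[0]),int(v[1]-128)) for t,v in zip(a,P)])
```

```text
top held img, plane z=.0877
[(-110, 93, 2), (-108, 83, 0), (-106, 76, 0), (-104, 69, 0), (-102, 63, 0), (-100, 59, 0), (-98, 57, 0), (-96, 60, 0), (-94, 64, 0), (-92, 69, 0), (-90, 72, 0), (-88, 70, 1), (-86, 66, 3), (-84, 67, 6), (-82, 76, 9), (-80, 87, 11), (-78, 91, 11), (-76, 83, 11), (-74, 71, 10), (-72, 71, 10), (-70, 84, 12), (-68, 99, 13), (-66, 106, 13), (-64, 108, 13), (-62, 108, 13), (-60, 108, 13), (-58, 108, 13), (-56, 108, 13), (-54, 108, 13), (-52, 108, 13)]
held top -70.0
held bot -75.8
base top -77.7
base bot -83.1
base img plane .048
[(-110, 107, 2), (-108, 115, 2), (-106, 114, 3), (-104, 106, 2), (-102, 91, 2), (-100, 76, 0), (-98, 69, 0), (-96, 66, 0), (-94, 64, 0), (-92, 62, 0), (-90, 63, 0), (-88, 63, 0), (-86, 63, 0), (-84, 65, 0), (-82, 64, 0), (-80, 61, 1), (-78, 58, 5), (-76, 68, 8), (-74, 88, 11), (-72, 109, 13), (-70, 122, 14), (-68, 127, 14), (-66, 128, 15), (-64, 128, 15), (-62, 128, 14), (-60, 128, 14), (-58, 128, 14), (-56, 128, 14), (-54, 127, 15), (-52, 127, 14)]
base bot -75.65159390874727
[(50, 99, 13), (52, 99, 13), (54, 99, 13), (56, 99, 12), (58
[... 647 characters left out ...]
11), (-66, 150, 11), (-68, 143, 10), (-70, 126, 9), (-72, 104, 7), (-74, 90, 5), (-76, 87, 2), (-78, 91, 0), (-80, 93, 0), (-82, 93, 0), (-84, 93, 0), (-86, 93, 0), (-88, 94, 0)]
scene held top plane [(56, 124, 10), (58, 124, 10), (60, 125, 10), (62, 126, 10), (64, 127, 10), (66, 130, 10), (68, 132, 10), (70, 130, 10), (72, 124, 8), (74, 115, 4), (76, 107, 1), (78, 104, 0), (80, 103, 0), (82, 103, 0), (84, 102, 0), (86, 100, 0), (88, 98, 0)]
scene base top plane [(56, 117, 10), (58, 117, 10), (60, 117, 10), (62, 117, 10), (64, 116, 10), (66, 113, 9), (68, 107, 8), (70, 98, 5), (72, 88, 2), (74, 84, 0), (76, 82, 0), (78, 82, 0), (80, 82, 0), (82, 82, 0), (84, 82, 0), (86, 83, 0), (88, 83, 0)]
```

```bash
cat >> h.py <<'E'
def eprof(im,n,frame,z,ax,other,rng):
    """half-level crossing of lightness of the top-face edge along axis ax (0 along,1 across), for slices in other"""
    x,y,w=frame;c,s=np.cos(w),np.sin(w);L=cv2.cvtColor(im.copy(),cv2.COLOR_RGB2LAB).astype(np.float32)
    t=np.arange(*rng,.0005 if rng[1]>rng[0] else -.0005);q=[]
    for o in other:
        a,b=(t,o+0*t) if ax==0 else (o+0*t,t)
        uv=proj(n,np.c_[x+c*a-s*b,y+s*a+c*b,z+0*t]).astype(np.float32)
        q.append(cv2.remap(L,uv[:,:1],uv[:,1:],cv2.INTER_LINEAR)[:,0])
    return t,np.mean(q,0)
E
python3 - <<'E'
from h import *
ims=np.load("held2.npz");i0={n:cv2.imread(f"pics/{n}0.png")[:,:,::-1] for n in C}
f=(.4874,.3132,1.8828);zt=.0877
for n in C:
  for nm,im,z,off in(("held",ims[n],zt,.004),("base",i0[n],.048,-.001)):
    for o0,o1 in((-.062,-.03),(.045,.062)):
      for sg in(1,-1):
        t,P=eprof(im,n,f,z,1,np.linspace(o0,o1,7)+off,(sg*.018,sg*.044))
        print(n,nm,(o0,o1),[(round(a*1e3),int(v[0]),int(v[1]-128)) for a,v in zip(t[::4],P[::4])])
E
```

```text
scene held (-0.062, -0.03) [(18, 142, 11), (20, 142, 11), (22, 143, 10), (24, 146, 9), (26, 152, 7), (28, 160, 5), (30, 169, 3), (32, 176, 2), (34, 180, 1), (36, 182, 1), (38, 182, 1), (40, 182, 1), (42, 181, 1)]
scene held (-0.062, -0.03) [(-18, 129, 10), (-20, 127, 10), (-22, 126, 10), (-24, 126, 10), (-26, 125, 10), (-28, 123, 10), (-30, 120, 10), (-32, 114, 10), (-34, 108, 9), (-36, 105, 9), (-38, 103, 9), (-40, 103, 9), (-42, 102, 9)]
scene held (0.045, 0.062) [(18, 113, 10), (20, 119, 10), (22, 127, 10), (24, 135, 9), (26, 143, 8), (28, 150, 5), (30, 158, 3), (32, 162, 2), (34, 165, 1), (36, 166, 1), (38, 166, 1), (40, 166, 1), (42, 166, 1)]
scene held (0.045, 0.062) [(-18, 141, 11), (-20, 141, 11), (-22, 141, 11), (-24, 141, 11), (-26, 141, 11), (-28, 139, 11), (-30, 134, 10), (-32, 126, 10), (-34, 117, 10), (-36, 111, 10), (-38, 108, 9), (-40, 107, 9), (-42, 107, 9)]
scene base (-0.062, -0.03) [(18, 138, 10), (20, 137, 10), (22, 137, 10), (24, 137, 10), (26, 135, 9), (28, 132, 7), (30, 126, 5), (32, 120, 2), (34, 117, 0), (36, 115, 0), (38, 114, 0), (40, 113, 0), (42, 114, 0)
[... 1664 characters left out ...]
 6), (36, 81, 3), (38, 91, 1), (40, 99, 0), (42, 105, 0)]
top base (-0.062, -0.03) [(-18, 127, 14), (-20, 128, 14), (-22, 128, 14), (-24, 128, 14), (-26, 125, 13), (-28, 120, 11), (-30, 112, 8), (-32, 103, 5), (-34, 100, 2), (-36, 98, 0), (-38, 97, 0), (-40, 95, 0), (-42, 93, 0)]
top base (0.045, 0.062) [(18, 84, 11), (20, 86, 12), (22, 90, 12), (24, 95, 12), (26, 99, 13), (28, 99, 12), (30, 89, 11), (32, 73, 9), (34, 60, 5), (36, 59, 2), (38, 67, 0), (40, 75, 0), (42, 79, 0)]
top base (0.045, 0.062) [(-18, 114, 14), (-20, 114, 14), (-22, 114, 13), (-24, 114, 13), (-26, 112, 12), (-28, 106, 10), (-30, 95, 7), (-32, 87, 4), (-34, 84, 1), (-36, 83, 0), (-38, 82, 0), (-40, 82, 0), (-42, 82, 0)]
```

Profiling the face edges agrees in both cameras: the held layer sits +4.0 mm along its length (top 3.8, scene 4.1) and about −0.8 mm across relative to the base, and the yaw matches. I'll correct this and recheck once.

>>> {"method": "play_rows", "body": {
  "plan": [
    [[-0.002,-0.0004,0,0,0,0,0.5],[-0.002,-0.0004,0,0,0,0,0.5],[0,0,0,0,0,0,0.5],[0,0,0,0,0,0,0.5]]
  ]
}}

```text
time: 9.97
eef_pos: [0.4876, 0.3088, 0.0603]
tcp_rot: [[-0.307, 0.952, -0.0], [0.952, 0.307, -0.0], [0.0, -0.0, -1.0]]
ft_force: [-0.2, 0.2, -0.7]
finger_gap: 0.69
finger_force: 49.1
```

```bash
cat >> h.py <<'E'
def cross(t,v,k=8):
    lo,hi=np.mean(v[:k]),np.mean(v[-k:]);h=(lo+hi)/2;i=np.nonzero((v[:-1]-h)*(v[1:]-h)<=0)[0]
    return [round(float(t[j])*1e3,1) for j in i]
E
python3 - <<'E'
from h import *
i0={n:cv2.imread(f"pics/{n}0.png")[:,:,::-1] for n in C}
p,R,ims=avg(8);np.savez("held3.npz",**ims);print(p.round(4))
f=(.4874,.3132,1.8828);zt=p[2]+.027
for n in C:
  for nm,im,z in(("held",ims[n],zt),("base",i0[n],.048)):
    e=[]
    for sg in(-1,1):
        hi=.076 if nm=="held" and n=="top" else .080
        t,P=eprof(im,n,f,z,0,np.linspace(-.02,.015,8),(sg*.056,sg*hi));ch=1 if nm=="held" and n=="scene" and sg==1 else 0
        e.append(cross(t,P[:,ch]))
    for sg,ch in((1,1 if n=="scene" else 0),(-1,0 if n=="scene" else 1)):
        t,P=eprof(im,n,f,z,1,np.linspace(-.058,-.03,7),(sg*.02,sg*.04));e.append(cross(t,P[:,ch]))
    print(n,nm,e)
E
```

```text
std [0.     0.0001 0.    ] F [-0.06  0.3  -1.55]
[0.4875 0.309  0.0603]
scene held [[-69.5], [69.5], [28.0], [-30.0]]
scene base [[-70.5], [69.5], [30.0], [-31.0]]
top held [[-72.0], [68.0], [30.5], [-29.0]]
top base [[-73.0], [67.0], [29.5, 39.0], [-30.0]]
```

Recheck: +0.7 mm along and about 0 across. I'll trim that and lower gently.

>>> {"method": "play_rows", "body": {
  "plan": [
    [[-0.0007,0,0.002,0,0,0,0.5],[0,0,0.002,0,0,0,0.5],[0,0,0.002,0,0,0,0.5],[0,0,0.001,0,0,0,0.5],[0,0,0,0,0,0,0.5],[0,0,0,0,0,0,0.5]]
  ]
}}

```text
time: 10.87
eef_pos: [0.4876, 0.3083, 0.0531]
tcp_rot: [[-0.307, 0.952, -0.0], [0.952, 0.307, -0.0], [-0.0, -0.0, -1.0]]
ft_force: [-0.2, 0.0, -0.9]
finger_gap: 0.693
finger_force: 49.1
```

>>> {"method": "play_rows", "body": {
  "plan": [
    [[0,0,0.0005,0,0,0,0.5],[0,0,0.0005,0,0,0,0.5],[0,0,0,0,0,0,0.5]]
  ]
}}

```text
time: 11.12
eef_pos: [0.4878, 0.3083, 0.0523]
tcp_rot: [[-0.307, 0.952, 0.0], [0.952, 0.307, 0.0], [0.0, 0.0, -1.0]]
ft_force: [-0.0, -0.1, -0.1]
finger_gap: 0.692
finger_force: 49.1
```

>>> {"method": "play_rows", "body": {
  "plan": [
    [[0,0,0.0005,0,0,0,0.5],[0,0,0,0,0,0,0.5]]
  ]
}}

```text
time: 11.28
eef_pos: [0.4878, 0.3083, 0.0518]
tcp_rot: [[-0.307, 0.952, 0.0], [0.952, 0.307, -0.0], [-0.0, 0.0, -1.0]]
ft_force: [-0.5, 0.4, -1.3]
finger_gap: 0.693
finger_force: 49.1
```

>>> {"method": "play_rows", "body": {
  "plan": [
    [[0,0,0.0005,0,0,0,0.5],[0,0,0,0,0,0,0.5]]
  ]
}}

```text
time: 11.45
eef_pos: [0.4878, 0.3084, 0.0515]
tcp_rot: [[-0.307, 0.952, 0.0], [0.952, 0.307, 0.0], [0.0, 0.0, -1.0]]
ft_force: [-0.0, -0.2, 0.4]
finger_gap: 0.693
finger_force: 49.3
```

>>> {"method": "play_rows", "body": {
  "plan": [
    [[0,0,0.0005,0,0,0,0.5],[0,0,0,0,0,0,0.5]]
  ]
}}

```text
time: 11.62
eef_pos: [0.4878, 0.3084, 0.0514]
tcp_rot: [[-0.307, 0.952, 0.0], [0.952, 0.307, 0.0], [-0.0, 0.0, -1.0]]
ft_force: [-1.3, -0.9, 5.7]
finger_gap: 0.694
finger_force: 49.8
```

>>> {"method": "play_rows", "body": {
  "plan": [
    [[0,0,0.0005,0,0,0,0.5],[0,0,0,0,0,0,0.5]]
  ]
}}

```text
time: 11.78
eef_pos: [0.4878, 0.3084, 0.0514]
tcp_rot: [[-0.307, 0.952, 0.0], [0.952, 0.307, 0.0], [-0.0, 0.0, -1.0]]
ft_force: [-2.5, -1.2, 8.4]
finger_gap: 0.692
finger_force: 50.3
```

Contact at TCP z = 0.0514, with a light 8 N. Release and rise.

>>> {"method": "play_rows", "body": {
  "plan": [
    [[0,0,-0.0005,0,0,0,0.5],[0,0,0,0,0,0,0.8],[0,0,0,0,0,0,1],[0,0,0,0,0,0,1],[0,0,0,0,0,0,1],[0,0,0,0,0,0,1]]
  ]
}}

```text
time: 12.28
eef_pos: [0.4877, 0.3083, 0.0506]
tcp_rot: [[-0.307, 0.952, -0.0], [0.952, 0.307, -0.0], [-0.0, -0.0, -1.0]]
ft_force: [-0.8, -0.5, 0.6]
finger_gap: 0.996
finger_force: 0.0
```

>>> {"method": "play_rows", "body": {
  "plan": [
    [[0,0,-0.01,0,0,0,1],[0,0,-0.02,0,0,0,1],[0,0,-0.03,0,0,0,1],[0,0,-0.035,0,0,0,1],[0,0,-0.035,0,0,0,1],[0,0,-0.03,0,0,0,1],[0,0,-0.01,0,0,0,1],[0,0,0,0,0,0,1]]
  ]
}}

```text
time: 12.95
eef_pos: [0.4897, 0.3092, 0.2249]
tcp_rot: [[-0.307, 0.952, 0.006], [0.952, 0.307, 0.003], [0.001, 0.007, -1.0]]
ft_force: [0.6, 0.2, -0.2]
finger_gap: 0.999
finger_force: 0.0
```

Run:
```python
from h import *
p,R,ims=avg(2);print(p.round(4))
rows([(.480,-.4045,.15,2.885,24)])
```

```text
std [0.0005 0.0003 0.0009] F [ 0.3  -0.02 -0.51]
[0.488  0.3084 0.2214]
t 13.05
24 [-0.0215, -0.0223, 0.0029, -0.0, -0.0, -0.0133] max 0.0311
```

>>> {"method": "play_rows", "body": {
  "plan": [
    [[-0.0215,-0.0223,0,0,0,-0.0133,1],[-0.0215,-0.0223,0,0,0,-0.0133,1],[-0.0215,-0.0223,0,0,0,-0.0133,1],[-0.0215,-0.0223,0,0,0,-0.0133,1],[-0.0215,-0.0223,0,0,0,-0.0133,1],[-0.0215,-0.0223,0,0,0,-0.0133,1],[-0.0215,-0.0223,0,0,0,-0.0133,1],[-0.0215,-0.0223,0,0,0,-0.0133,1]]
  ]
}}

```text
time: 13.72
eef_pos: [0.4017, 0.0751, 0.2187]
tcp_rot: [[-0.604, 0.797, -0.004], [0.797, 0.604, -0.0], [0.003, -0.003, -1.0]]
ft_force: [0.4, -0.3, -0.0]
finger_gap: 0.997
finger_force: 0.0
```

>>> {"method": "play_rows", "body": {
  "plan": [
    [[-0.0215,-0.0223,0,0,0,-0.0133,1],[-0.0215,-0.0223,0,0,0,-0.0133,1],[-0.0215,-0.0223,0,0,0,-0.0133,1],[-0.0215,-0.0223,0,0,0,-0.0133,1],[-0.0215,-0.0223,0,0,0,-0.0133,1],[-0.0215,-0.0223,0,0,0,-0.0133,1],[-0.0215,-0.0223,0,0,0,-0.0133,1],[-0.0215,-0.0223,0,0,0,-0.0133,1]]
  ]
}}

```text
time: 14.38
eef_pos: [0.3997, -0.1712, 0.2187]
tcp_rot: [[-0.832, 0.555, -0.003], [0.555, 0.832, 0.002], [0.004, -0.0, -1.0]]
ft_force: [0.5, 0.2, -0.6]
finger_gap: 0.993
finger_force: 0.0
```

>>> {"method": "play_rows", "body": {
  "plan": [
    [[-0.0215,-0.0223,0.008,0,0,-0.0133,1],[-0.0215,-0.0223,0.008,0,0,-0.0133,1],[-0.0215,-0.0223,0.008,0,0,-0.0133,1],[-0.0215,-0.0223,0.008,0,0,-0.0133,1],[-0.0215,-0.0223,0.008,0,0,-0.0133,1],[-0.0215,-0.0223,0.008,0,0,-0.0133,1],[-0.0215,-0.0223,0.008,0,0,-0.0133,1],[-0.0215,-0.0223,0.008,0,0,-0.0133,1],[0,0,0,0,0,0,1]]
  ]
}}

```text
time: 15.13
eef_pos: [0.4797, -0.4076, 0.1515]
tcp_rot: [[-0.967, 0.255, -0.003], [0.255, 0.967, 0.002], [0.004, 0.001, -1.0]]
ft_force: [0.3, -0.6, -0.1]
finger_gap: 1.0
finger_force: 0.0
```

Run:
```python
from h import *
p,R,ims=avg(8);print(p.round(4),np.arctan2(R[1,0],R[0,0]))
cv2.imwrite("pics/placed.png",np.hstack([cv2.resize(ims[n][a:a+75,b:b+75,::-1],None,fx=5,fy=5,interpolation=cv2.INTER_CUBIC) for n,a,b in(("top",205,150),("scene",245,430))]))
np.savez("placed.npz",**ims)
# placed solid relative to base frame; bored unmoved?
for cams in(("top",),("scene",)): print("solid placed",cams,fit(ims,(.4878,.3084,1.883),.063,cams)[0].round(4))
print("bored scene",fit(ims,BOR,.015,("scene",)))
rows([(.480,-.4045,.003,2.885,9)])
```

```text
std [0.0005 0.0007 0.0017] F [ 0.03  0.35 -0.13]
[ 0.479  -0.4033  0.1553] 2.885388182314782
solid placed ('top',) [0.4877 0.3092 1.8815]
solid placed ('scene',) [0.4921 0.3122 1.8586]
bored scene (array([ 0.47848591, -0.40243943,  2.8856217 ]), np.float64(31.625720977783203))
t 15.53
9 [-0.0001, -0.0001, 0.0172, -0.0, 0.0, 0.0] max 0.0172
```

View pics/placed.png

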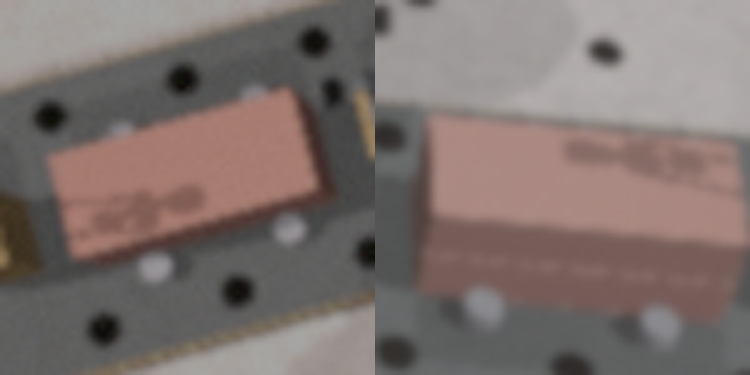

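The placed solid layer looks flush on the base in both views: the ends line up and only the glue-line seam shows. I'll grasp the bored layer.

>>> {"method": "play_rows", "body": {
  "plan": [
    [[0,0,0.02,0,0,0,1],[0,0,0.025,0,0,0,1],[0,0,0.025,0,0,0,1],[0,0,0.025,0,0,0,1],[0,0,0.02,0,0,0,1],[0,0,0.017,0,0,0,1],[0,0,0.012,0,0,0,1],[0,0,0.005,0,0,0,1],[0,0,0.003,0,0,0,1],[0,0,0,0,0,0,1]]
  ]
}}

```text
time: 16.37
eef_pos: [0.48, -0.4044, 0.0051]
tcp_rot: [[-0.967, 0.253, 0.0], [0.253, 0.967, -0.0], [-0.0, -0.0, -1.0]]
ft_force: [0.4, 0.4, -0.2]
finger_gap: 1.003
finger_force: 0.0
```

>>> {"method": "play_rows", "body": {
  "plan": [
    [[0,0,0,0,0,0,1],[0,0,0,0,0,0,1],[0,0,0,0,0,0,1]]
  ]
}}

```text
time: 16.62
eef_pos: [0.4804, -0.405, 0.0058]
tcp_rot: [[-0.967, 0.253, 0.001], [0.253, 0.967, -0.001], [-0.002, -0.001, -1.0]]
ft_force: [-0.2, -0.2, 0.4]
finger_gap: 0.998
finger_force: 0.0
```

>>> {"method": "play_rows", "body": {
  "plan": [
    [[0,0,0,0,0,0,0.8],[0,0,0,0,0,0,0.6],[0,0,0,0,0,0,0.5],[0,0,0,0,0,0,0.5],[0,0,0,0,0,0,0.5],[0,0,0,0,0,0,0.5],[0,0,0,0,0,0,0.5],[0,0,0,0,0,0,0.5]]
  ]
}}

```text
time: 17.28
eef_pos: [0.4801, -0.4047, 0.0054]
tcp_rot: [[-0.967, 0.253, 0.001], [0.253, 0.967, -0.001], [-0.001, -0.0, -1.0]]
ft_force: [-0.5, -0.5, 5.1]
finger_gap: 0.688
finger_force: 50.3
```

>>> {"method": "play_rows", "body": {
  "plan": [
    [[0,0,-0.005,0,0,0,0.5],[0,0,-0.015,0,0,0,0.5],[0,0,-0.025,0,0,0,0.5],[0,0,-0.03,0,0,0,0.5],[0,0,-0.035,0,0,0,0.5],[0,0,-0.035,0,0,0,0.5],[0,0,-0.03,0,0,0,0.5],[0,0,-0.025,0,0,0,0.5],[0,0,-0.02,0,0,0,0.5],[0,0,-0.005,0,0,0,0.5]]
  ]
}}

```text
time: 18.12
eef_pos: [0.4809, -0.4055, 0.2337]
tcp_rot: [[-0.967, 0.253, 0.004], [0.253, 0.967, -0.004], [-0.005, -0.003, -1.0]]
ft_force: [0.2, -0.4, -1.0]
finger_gap: 0.694
finger_force: 49.7
```

Run:
```python
from h import *
p,R,ims=avg(4);print(p.round(4),read_state()["finger_gap"])
rows([(.4878,.3084,.230,1.8828,26)])
```

```text
std [0.0006 0.0006 0.0018] F [ 0.26 -0.31 -1.73]
[ 0.4799 -0.4045  0.23  ] 0.6905604880258972
t 18.32
26 [0.019, 0.0214, -0.0, 0.0, -0.0, 0.0123] max 0.0286
```

>>> {"method": "play_rows", "body": {
  "plan": [
    [[0.0095,0.0107,0,0,0,0.0062,0.5],[0.019,0.0214,0,0,0,0.0123,0.5],[0.019,0.0214,0,0,0,0.0123,0.5],[0.019,0.0214,0,0,0,0.0123,0.5],[0.019,0.0214,0,0,0,0.0123,0.5],[0.019,0.0214,0,0,0,0.0123,0.5],[0.019,0.0214,0,0,0,0.0123,0.5],[0.019,0.0214,0,0,0,0.0123,0.5],[0.019,0.0214,0,0,0,0.0123,0.5]]
  ]
}}

```text
time: 19.07
eef_pos: [0.4007, -0.1729, 0.2278]
tcp_rot: [[-0.832, 0.554, -0.003], [0.554, 0.832, 0.002], [0.004, 0.0, -1.0]]
ft_force: [1.8, -1.0, -1.1]
finger_gap: 0.697
finger_force: 49.6
```

>>> {"method": "play_rows", "body": {
  "plan": [
    [[0.019,0.0214,0,0,0,0.0123,0.5],[0.019,0.0214,0,0,0,0.0123,0.5],[0.019,0.0214,0,0,0,0.0123,0.5],[0.019,0.0214,0,0,0,0.0123,0.5],[0.019,0.0214,0,0,0,0.0123,0.5],[0.019,0.0214,0,0,0,0.0123,0.5],[0.019,0.0214,0,0,0,0.0123,0.5],[0.019,0.0214,0,0,0,0.0123,0.5]]
  ]
}}

```text
time: 19.73
eef_pos: [0.3995, 0.0547, 0.2281]
tcp_rot: [[-0.625, 0.781, -0.003], [0.781, 0.625, 0.0], [0.002, -0.003, -1.0]]
ft_force: [-0.0, -0.4, -0.6]
finger_gap: 0.695
finger_force: 49.6
```

>>> {"method": "play_rows", "body": {
  "plan": [
    [[0.019,0.0214,0,0,0,0.0123,0.5],[0.019,0.0214,0,0,0,0.0123,0.5],[0.019,0.0214,0,0,0,0.0123,0.5],[0.019,0.0214,0,0,0,0.0123,0.5],[0.019,0.0214,0,0,0,0.0123,0.5],[0.019,0.0214,0,0,0,0.0123,0.5],[0.019,0.0214,0,0,0,0.0123,0.5],[0.019,0.0214,0,0,0,0.0123,0.5],[0.019,0.0214,0,0,0,0.0123,0.5],[0.0095,0.0107,0,0,0,0.0062,0.5]]
  ]
}}

```text
time: 20.57
eef_pos: [0.4893, 0.3111, 0.2272]
tcp_rot: [[-0.305, 0.952, -0.003], [0.952, 0.305, -0.0], [0.0, -0.003, -1.0]]
ft_force: [0.3, -0.8, -1.2]
finger_gap: 0.693
finger_force: 49.6
```

>>> {"method": "play_rows", "body": {
  "plan": [
    [[0,0,0,0,0,0,0.5],[0,0,0.02,0,0,0,0.5],[0,0,0.03,0,0,0,0.5],[0,0,0.03,0,0,0,0.5],[0,0,0.02,0,0,0,0.5],[0,0,0.015,0,0,0,0.5],[0,0,0,0,0,0,0.5],[0,0,0,0,0,0,0.5],[0,0,0,0,0,0,0.5]]
  ]
}}

```text
time: 21.32
eef_pos: [0.4894, 0.3084, 0.1151]
tcp_rot: [[-0.305, 0.952, -0.0], [0.952, 0.305, -0.0], [-0.0, -0.0, -1.0]]
ft_force: [0.6, -0.6, -0.7]
finger_gap: 0.691
finger_force: 49.5
```

Run:
```python
from h import *
p,R,ims=avg(4);print(p.round(4),np.arctan2(R[1,0],R[0,0]).round(4),R[2].round(4),read_state()["finger_gap"])
```

```text
std [0.0001 0.0001 0.0001] F [ 0.38  0.24 -1.54]
[0.4901 0.3089 0.116 ] 1.8805 [ 2.0e-04  1.9e-03 -1.0e+00] 0.6893158105243784
```

>>> {"method": "play_rows", "body": {
  "plan": [
    [[0,-0.0012,0.008,0,0,-0.0007,0.5],[0,-0.0011,0.007,0,0,0,0.5],[0,0,0.005,0,0,0,0.5],[0,0,0.002,0,0,0,0.5],[0,0,0,0,0,0,0.5],[0,0,0,0,0,0,0.5],[0,0,0,0,0,0,0.5]]
  ]
}}

```text
time: 22.1
eef_pos: [0.4874, 0.3082, 0.0928]
tcp_rot: [[-0.307, 0.952, 0.0], [0.952, 0.307, 0.0], [0.0, 0.0, -1.0]]
ft_force: [0.1, -0.0, -1.1]
finger_gap: 0.688
finger_force: 49.6
```

```bash
cat > m.py <<'E'
from h import *
import sys
i0=np.load("placed.npz")
p,R,ims=avg(8);np.savez(sys.argv[1],**ims);yaw=np.arctan2(R[1,0],R[0,0]);print(p.round(4),yaw.round(4),R[2].round(4))
f=(.4878,.3084,1.8828);zt=p[2]-.0054+.03
for n in C:
  for nm,im,z in(("held",ims[n],zt),("pile",i0[n],.078)):
    e=[]
    for sg in(-1,1):
        t,P=eprof(im,n,f,z,0,np.linspace(-.022,-.01,6) if n=="scene" else np.linspace(-.015,.022,8),(sg*.060,sg*(.076 if sg<0 else .080)))
        e.append((cross(t,P[:,0],4),cross(t,P[:,1],4)))
    for lo,hi in((-.065,-.058),(-.012-.01,-.012),(.012,.022),(.058,.065)):
      for sg,ch in((1,1 if n=="scene" else 0),(-1,0 if n=="scene" else 1)):
        t,P=eprof(im,n,f,z,1,np.linspace(lo,hi,5),(sg*.022,sg*.037));e.append(cross(t,P[:,ch],4))
    print(n,nm,e)
cv2.imwrite(sys.argv[1][:-4].join(["pics/",".png"]),np.hstack([cv2.resize(ims[n][a:a+75,b:b+75,::-1],None,fx=5,fy=5,interpolation=cv2.INTER_CUBIC) for n,a,b in(("top",200,150),("scene",232,430))]))
E
python3 m.py b1.npz
```

```text
std [0.0001 0.     0.0001] F [-0.22 -0.09 -1.2 ]
[0.4874 0.3082 0.093 ] 1.8828 [ 0.e+00  4.e-04 -1.e+00]
scene held [([-67.0], [-70.0]), ([72.5], [73.0]), [28.0], [-32.0], [29.0], [-27.0], [28.5], [-33.0], [29.0], [-30.0]]
scene pile [([-67.0], [-69.0]), ([73.0], [73.5]), [29.0], [-30.5], [29.0], [-31.0], [28.5], [-31.5], [29.0], [-31.5]]
top held [([-70.5], [-70.5]), ([70.5], [69.5]), [29.5], [-31.0], [30.5], [-30.0], [26.5], [-25.5, -29.5, -33.0, -36.0], [30.5], [-34.5]]
top pile [([-70.0], [-70.5]), ([70.0], [71.0]), [30.0], [-31.0], [30.0], [-31.0], [30.5], [-30.5], [30.0], [-30.5]]
```

View pics/b1.png

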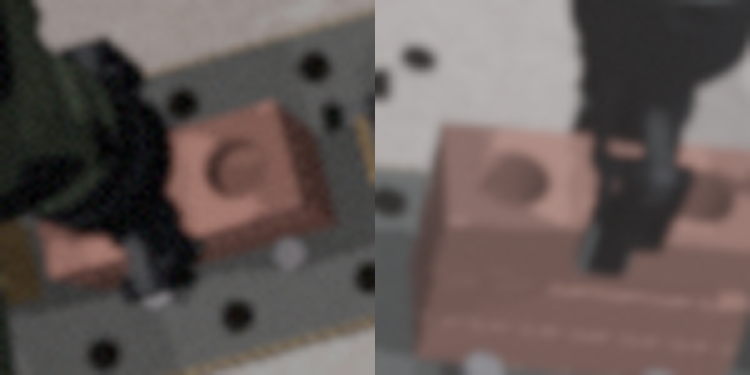

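The held bored layer is level in both views and its edges match the pile within about 0.5 mm. The estimated gap is 9.6 mm, so I'll lower 3.6 mm.

>>> {"method": "play_rows", "body": {
  "plan": [
    [[0,0,0.0012,0,0,0,0.5],[0,0,0.0012,0,0,0,0.5],[0,0,0.0012,0,0,0,0.5],[0,0,0,0,0,0,0.5],[0,0,0,0,0,0,0.5],[0,0,0,0,0,0,0.5],[0,0,0,0,0,0,0.5]]
  ]
}}

```text
time: 23.08
eef_pos: [0.4872, 0.3081, 0.0892]
tcp_rot: [[-0.307, 0.952, 0.0], [0.952, 0.307, -0.0], [-0.0, 0.0, -1.0]]
ft_force: [-0.4, -0.1, -1.0]
finger_gap: 0.69
finger_force: 49.6
```

Run:
```python
from h import *
p,R,ims=avg(8);print(p.round(4),R[2].round(4))
im=ims["scene"][235:320,425:525,::-1];b=ims["scene"]
im=cv2.resize(im,None,fx=7,fy=7,interpolation=cv2.INTER_CUBIC);im=np.clip(im.astype(int)*1.4,0,255).astype(np.uint8)
for z in(.078,.084):
    uv=proj("scene",box(.4874,.3082,1.8828,z,H=0));i=np.lexsort((uv[:,1],));q=((uv-[425,235]+.5)*7-.5).astype(int)
    cv2.polylines(im,[cv2.convexHull(q.astype(np.int32))],True,(0,255,0) if z>.08 else (255,0,0),1)
cv2.imwrite("pics/fin.png",im)
for t,z in(("tin",0),("square",0)):
    for n in C: print(t,n,[np.round(ray(n,d["xy"],z)[:2],3).tolist() for d in pinpoint(n,t)[:1]])
```

```text
std [0. 0. 0.] F [-0.14 -0.33 -1.48]
[0.4872 0.3081 0.0892] [ 0.e+00  1.e-04 -1.e+00]
tin scene [[0.74, -0.11]]
tin top [[0.744, -0.117]]
square scene [[0.395, 0.308]]
square top [[0.663, -0.382]]
```

View pics/fin.png

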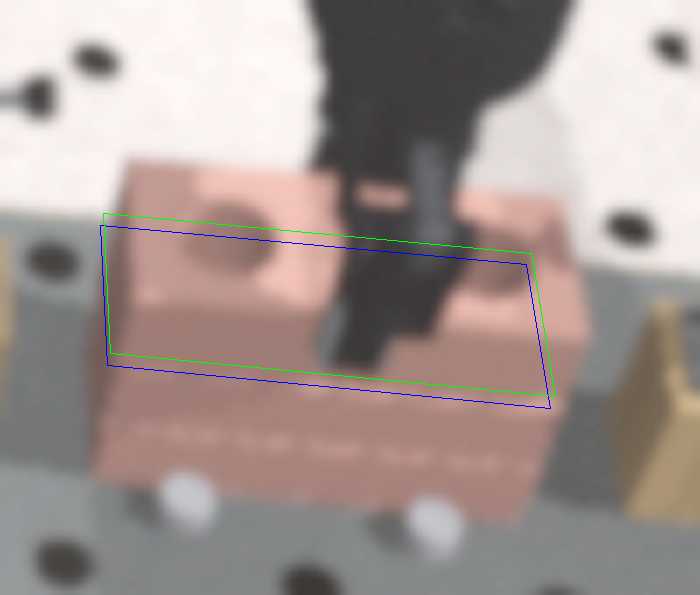

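The bored layer hovers level over the pile with its faces in line. Its bottom edge is near (330,375) in the crop, about 6 mm above the pile top, and the wrist still carries the layer's weight. The tin and square have not moved, so I'll hand in.

```bash
python3 -c "
from cell import *
print(hand_in())"
```

```text
the job is handed in; nothing more can be done
None
```

The solid layer is bonded squarely on the base, and the bored layer is held level and lined up about 6 mm above the pile; the job was handed in at about 24 s.

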